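Square a leaded panel in the assembly board and cam it tight

ROBOT

A 7-joint arm with a two-finger parallel gripper is mounted at the origin on the work surface; the furniture and walls round the work are solid. World frame = base frame: x ahead of the robot, y to its left, z up, the work surface at z = 0. Lengths are in m, angles in rad, forces in N, time in s.
With the tool pointing down it reaches from about 0.425 to 0.95 m from the base axis. Payload 4.7 kg.
Tool frame: the origin (TCP) lies midway between the tips of the shut fingers; the grasp point (between the pads) lies 19 mm behind it; z points along the fingers, y is the line along which they close (so a half turn about z gives the same grasp; the last joint's range is limited). The gripper opens to 87 mm and grips with 3 to 60 N. Pads are 19 mm wide; open, the fingers measure 117 mm over their backs; the gripper's body (75 mm by 190 mm) begins 51 mm behind the grasp point.
Start: joints at [1.313, 0.469, -0.049, 1.532, 0.024, 1.141, -0.082], TCP at [0.153, -0.657, 0.223] pointing down, gripper open.
Joint ranges: [-2.59, 2.59], [-0.33, 1.99], [-1.39, 1.29], [0.1, 2.45], [-1.04, 4.18], [0.21, 1.99], [-2.66, 2.66]. Speed limits (rad/s): [2.57, 2.57, 3.14, 3.14, 3.14, 3.14, 3.14].

INTERFACE

Orientations are given as a unit quaternion [x, y, z, w].
In Python, from cell import sensors, grab_frame, workorder gives the robot as it stands.
- The arm moves only by the tool drive_tool, never from a script. Its arguments are lists of equal length, an entry for each row: "dp": the shift along the tool's x, y, z in mm, a list of three; "roll": the turn about the tool's z in degrees. In form: {"dp": [[tx, ty, tz], ...], "roll": [roll, ...]}. A call has exactly 5 rows; each row shifts and turns the commanded pose from where the row before left it, along the tool's axes as they then stand; what a row does not reach is not made up. A row lasts 1/10 s, in which the tool goes at most 50 mm and 8.59 degrees, less where a joint would pass 70% of its speed; a pose out of reach is approached as far as the arm can. A call with a gripper value outside its range is refused whole. "fingers" is the closure, from 0 (fully open) to 1 (shut), set as the call begins (left out, the last holds). The fingers move at their own pace and stop on an object; the grip force is fixed at half the most. Time passes only in rows, so rows that do not move let the fingers close, or fill a call up. It gives the time, the measured TCP pose, the force, the opening and the grip force at its end, in the units of the state.
- sensors.get_state(): the state, without advancing time (a new reading comes with each control period).
- grab_frame(name): name is "scene" or "side" or "wrist"; returns a dict with "img" (400x640x3 uint8, red, green, blue), "fx", "fy", "cx", "cy" (pixels), "k1" (the pictures are not rectified: a ray, as slopes to the right and down, at radius r is drawn at 1 + k1 r^2 times it, then the intrinsics apply), "view" (4x4, takes a point from world to camera coordinates); the wrist camera has in their place "mount" (4x4, takes a point from camera to tool coordinates, whose origin is the TCP and whose axes are the flange's). Camera axes: x right, y down, z forward; pixel columns grow to the right and rows downward; lengths in m; the calibration is good to about 2 mm. A picture is of the moment at which its call begins: read the wrist's pose just before it. There is no depth.
- workorder.hand_in(): hands the job in; it is judged then, once.
The state is a dict: "time_s": time; "joint_positions": joint angles; "qvel": joint speeds; "joint_torque": joint torques, N m; "ee_pos": TCP position; "tool_rot": TCP orientation; "wrist_force": force on the tool from outside, world axes, zero at the start; "torque": the same for the moment, N m; "gripper_width": finger opening in m; "gripper_force": force on a finger pad.
Only numpy, scipy, OpenCV 4.12 (cv2) and the standard library are available. Lean on these libraries where they do the work, as an engineer would, in place of code of your own. Each camera call takes 0.05 s, during which the arm holds its last target. There are 200 camera calls.

TASK

Get the small framed glass panel ready for soldering: push it flat along the wooden assembly board with the fingertips until it sits square in the corner, its frame bearing against both the long batten at the back and the short batten at the left. Then push the knob of the cam lever round to its stop, so that the nose clamps the panel against the back batten. Do not pick the panel up, and leave the tools and supplies around the board where they are.

Things in the scene. Friction and masses are not known exactly. Their poses are not given: they have to be found in the camera images.
- board: fixed plywood board on the bench, 170 (x) x 290 (y) x 12 mm; origin at the centre of its underside, x away from the robot, y to the left. Two battens, 16 mm wide, their tops 30 mm above the bench: the long back one has its inner face at x = +70 mm, from y = -138 to +106; the short left one has its inner face at y = +118 mm, from x = -65 to +55. The corner between them is open
- panel: loose rectangular leaded-glass panel in a grey metal frame, 90 (x) x 130 (y) x 12 mm, about 0.3 kg, flat on the board; origin at the centre of its underside. It starts to the right of its place and nearer, turned by up to 0.25 rad. Home in the corner, its origin is at (25, 53, 12) mm in the board's frame, its axes parallel to the board's
- cam_lever: steel cam lever with a 68 mm handle; its rounded nose is 14 mm high, on the board's top: a round of radius 14 mm centred 16.6 mm from the pivot. Origin on the pivot's axis at the board's top. Open, the nose points right, at least 14 mm clear of the near edge of a panel that is home; at the stop it points at the back batten and presses about 0.6 mm past where that edge lies, so it grips
- cam (a joint): angle of the lever about its upright pivot, growing counter-clockwise seen from above. Start 0 to 0.25 rad (open, handle towards the robot); 1.80 at its stop (clamped, just past dead centre, handle to the right, along the panel's near edge). At 0 the handle points 2.88 rad counter-clockwise from the board's x. Stays where left (0.12 N m); the last 0.3 rad takes about 10 N at the knob
- cam_pivot (a point): the lever's pivot bolt, at the board's top, at (-50, 85, 12) mm in the board's frame; the bolt's head is 21 mm above the board's top
- cam_knob (a point): the black upright knob at the end of the lever's round handle, 68 mm from the pivot; 19 mm thick, from 26 to 60 mm above the bench; this point is on its axis, 52 mm above the bench
- solder_spool: spool of solder, 52 mm across and 48 mm high, standing right of the board; origin at the centre of its underside; a bystander
- flux_bottle: flux bottle with a green cap, 42 mm across and 126 mm high, standing right of the board, behind the spool; origin at the centre of its underside; a bystander
- foil_roll: flat roll of copper foil, 72 mm across and 8 mm high, lying nearer the robot than the board; origin at the centre of its underside; a bystander
- fid: wooden fid, a turned stick 142 mm long (along its y) and 13 mm thick, lying nearer the robot than the board, at the left; origin at its middle, on the underside; a bystander

How it is judged:
On the way, in this order (a step that is already met when the one before it is completed fails the run):
1. the panel lies in the corner against both battens while the cam lever is still open (x of panel in the frame of board above 0.021 m and y of panel in the frame of board above 0.049 m and angle between the x axis of panel and the x axis of board, either way round below 0.045 rad and value of joint cam below 0.9 rad), for 0.2 s.
2. the cam lever is at its stop and its nose presses on the panel (value of joint cam above 1.72 rad and contact force between cam_lever and panel above 2 N), for 0.2 s.
At the end, for the whole second after the job is handed in: the panel lies flat and still in the corner, within 2.5 mm of the back batten and 3 mm of the left batten and square to them within 0.025 rad; the cam lever is within 0.08 rad of its stop and its nose presses on the panel with more than 2 N (all of step 2 and x of panel in the frame of board above 0.0225 m and y of panel in the frame of board above 0.05 m and angle between the x axis of panel and the x axis of board, either way round below 0.025 rad and z of panel in the frame of board below 0.015 m and linear speed of panel below 0.01 m/s); the robot touches nothing.
It fails at once if the panel is lifted or tipped up off the board (z of panel in the frame of board above 0.02 m or angle between panel's own z axis and vertical above 0.15 rad).
It fails at once if a bystander is shifted by more than 20 mm (distance of any of solder_spool, flux_bottle, foil_roll, fid from where it was at the start of the episode above 0.02 m).
It also fails if it takes over 61 s, if anything falls off the work surface, if the arm or the gripper's body presses on something with over 40 N, if the wrist force passes 120 N, or if a joint passes its speed limit or range.

## Working session

There is one attempt and no reset: what is moved stays moved. The work goes in short steps, Python scripts to look and compute and a tool call to move; the robot and the scene stay as the last step left them, time stands still between calls to the robot, and variables do not carry over. Pictures are saved under pics/ and viewed, at most 13 in all, crops included, and the job is handed in when it is done.

Besides the shell and the picture viewer there is one more tool, called after "Request:" as a command line: name --pt "numbers of a row" for each row, then --argument value for the rest. drive_tool: Moves the arm, as the interface text tells. Its arguments: {"type":"object","properties":{"dp":{"type":"array","items":{"type":"array","items":{"type":"number"}}},"roll":{"type":"array","items":{"type":"number"}},"fingers":{"type":"number"}},"required":["dp","roll"]}

```bash
mkdir -p pics
cat > h.py <<'E'
import numpy as np, cv2
from cell import sensors, grab_frame, workorder
def rays(f,px):
    K=np.array([[f['fx'],0,f['cx']],[0,f['fy'],f['cy']],[0,0,1.]])
    u=cv2.undistortPoints(np.array(px,float).reshape(-1,1,2),K,np.array([f['k1'],0,0,0.])).reshape(-1,2)
    # k1 small: model r*(1+k1 r^2) same as cv2
    V=np.array(f['view']); R=V[:3,:3]; o=-R.T@V[:3,3]
    return o,np.c_[u,np.ones(len(u))]@R
def plane(f,px,z):
    o,d=rays(f,px); s=(z-o[2])/d[:,2]; return o+s[:,None]*d
def proj(f,P):
    V=np.array(f['view']);P=np.atleast_2d(P); c=P@V[:3,:3].T+V[:3,3]; s=c[:,:2]/c[:,2:]
    s=s*(1+f['k1']*(s**2).sum(1,keepdims=True)); return s*[f['fx'],f['fy']]+[f['cx'],f['cy']]
E
python3 - <<'E'
from h import *
import pickle
for n in('scene','side'):
    f=grab_frame(n); pickle.dump(f,open(n+'.pkl','wb')); cv2.imwrite(f'pics/{n}0.png',f['img'][:,:,::-1])
    V=np.array(f['view']);print(n,-V[:3,:3].T@V[:3,3],V[2,:3],f['fx'],f['k1'])
s=sensors.get_state();print(s)
E
```

```text
scene [1.2658794  0.13195839 1.01545862] [-0.62447546 -0.0449742  -0.7797485 ] 493.12169083296124 -0.15325022257316367
side [ 0.01838986 -0.02626696  0.9546961 ] [ 0.48466285  0.1021187  -0.86871957] 434.89608865897526 0.02877742734268764
{'time_s': 0.1, 'joint_positions': array([ 1.31309426,  0.46937756, -0.04862003,  1.53359515,  0.0241028 ,
        1.14101253, -0.08230899]), 'qvel': array([-0.00165683, -0.00091213,  0.00094231, -0.00279952, -0.00013894,
       -0.00013476,  0.00082121]), 'joint_torque': array([ 8.11875234e-04, -5.09168065e+01, -8.09965027e-02, -2.36832243e+01,
       -6.14861143e-02,  3.44139396e-02,  4.47197249e-05]), 'ee_pos': array([ 0.15299745, -0.65686125,  0.2215844 ]), 'tool_rot': array([ 9.93460417e-01,  1.14173481e-01, -1.30645790e-04, -8.93918363e-04]), 'wrist_force': array([-1.07131919, -0.95108257,  0.35880084]), 'torque': array([ 0.02128999, -0.03305595, -0.00217659]), 'gripper_force': 0.0, 'gripper_width': 0.08694987220412234}
```

View pics/scene0.png

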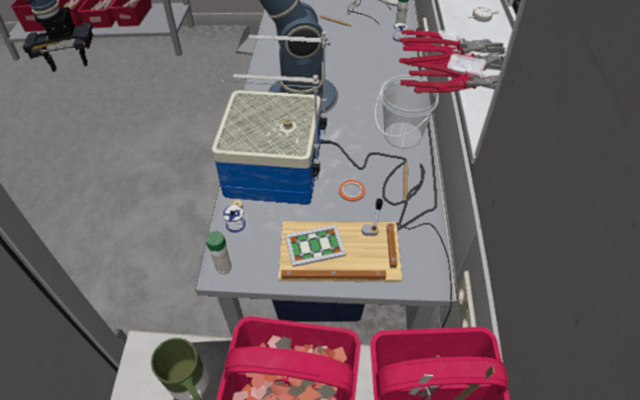

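View pics/side0.png

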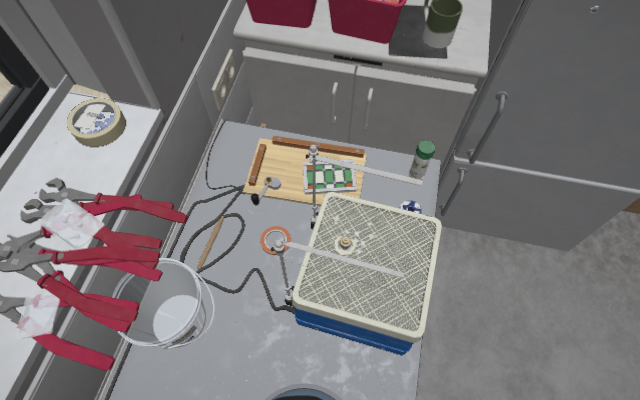

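Scene view: the board spans about (280,222)–(400,280). The panel is near (315,245), the knob at (379,204), a big blue cooler at (268,145), and two white horizontal bars at rows 40 and 78. Side view: the board is at (250..365,140..205), with the bars at (313,150)–(420,182) and (278,243)–(402,275). I'll enlarge both.

Run:
```python
from h import *
import pickle
a=pickle.load(open('scene.pkl','rb'))['img'];b=pickle.load(open('side.pkl','rb'))['img']
c1=cv2.resize(a[170:300,195:445],None,fx=3.2,fy=3.2,interpolation=2)[:,:,::-1]
cv2.imwrite('pics/c1.png',c1)
c2=cv2.resize(b[120:330,190:450],None,fx=2.85,fy=2.85,interpolation=2)[:,:,::-1]
cv2.imwrite('pics/c2.png',c2)
S=pickle.load(open('scene.pkl','rb'));D=pickle.load(open('side.pkl','rb'))
def tri(p,q):
    o1,d1=rays(S,[p]);o2,d2=rays(D,[q]);d1=d1[0];d2=d2[0]
    t=np.linalg.lstsq(np.c_[d1,-d2],o2-o1,rcond=None)[0]
    x,y=o1+t[0]*d1,o2+t[1]*d2;return ((x+y)/2).round(3),np.linalg.norm(x-y).round(4)
for n,p,q in [('bar1 L',(327,42),(279,243)),('bar1R',(241,37),(402,275)),('bar2L',(319,79),(313,152)),('bar2R',(235,77),(420,182)),('bar1L-B',(319,79),(279,243)),('bar1R-B',(235,77),(402,275)),('bar2L-A',(327,42),(313,152)),('bar2R-A',(241,37),(420,182)),
 ('knobtop',(379,201),(255,200)),('cooler knob',(287,124),(346,241))]: print(n,*tri(p,q))
print('board z12 scene',plane(S,[(279,277),(400,279),(397,223),(284,222)],.012).round(3))
print('cooler top scene corners z .2',plane(S,[(217,160),(312,163),(319,98),(231,93)],.2).round(3))
print('cooler base scene',plane(S,[(222,195),(308,200)],0).round(3))
```

```text
bar1 L [0.253 0.087 0.363] 0.0043
bar1R [ 0.244 -0.107  0.368] 0.0199
bar2L [0.414 0.076 0.375] 0.0081
bar2R [ 0.401 -0.104  0.367] 0.0008
bar1L-B [0.286 0.086 0.284] 0.0286
bar1R-B [ 0.28  -0.122  0.276] 0.0291
bar2L-A [0.371 0.078 0.437] 0.0334
bar2R-A [ 0.354 -0.093  0.439] 0.0054
knobtop [0.472 0.231 0.047] 0.0028
cooler knob [ 0.353 -0.005  0.191] 0.0006
board z12 scene [[ 0.684 -0.002  0.012]
 [ 0.676  0.281  0.012]
 [ 0.512  0.281  0.012]
 [ 0.523 -0.006  0.012]]
cooler top scene corners z .2 [[ 0.493 -0.154  0.2  ]
 [ 0.493  0.067  0.2  ]
 [ 0.26   0.07   0.2  ]
 [ 0.247 -0.164  0.2  ]]
cooler base scene [[ 0.433 -0.185  0.   ]
 [ 0.439  0.049  0.   ]]
```

View pics/c1.png

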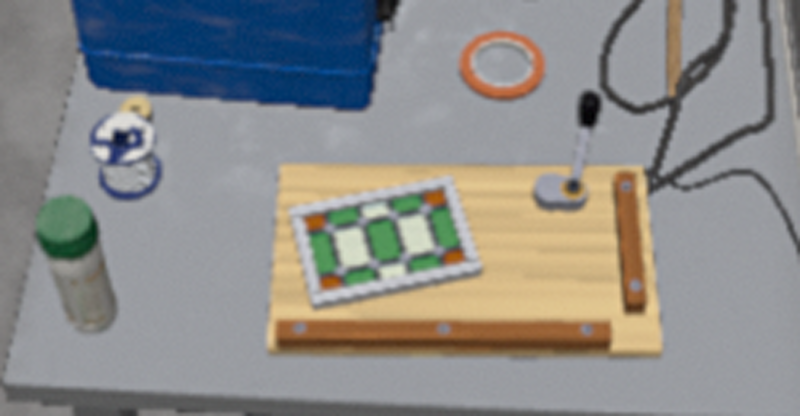

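View pics/c2.png

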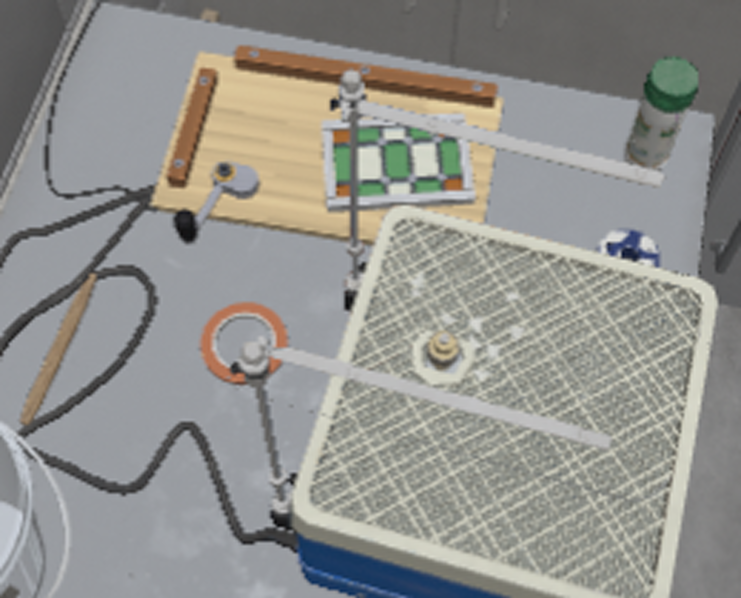

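c1: board corners are near (278,165), (645,168), (662,353), (268,350), with the panel corners at (290,212), (448,178), (481,268), (315,306). The pivot is at (573,187) and the knob top at (590,95). c2 shows stands with bars above the cooler's left edge, the foil at (245,342) and the fid at (58,345).

```bash
cat > m.py <<'E'
from h import *
import pickle
S=pickle.load(open('scene.pkl','rb'));D=pickle.load(open('side.pkl','rb'))
c1=lambda p:np.array(p)/3.2+[195,170]
c2=lambda p:np.array(p)/2.85+[190,120]
bo=lambda p,q=0:0
print('board',plane(S,c1([(278,165),(643,168)]),.012).round(4).tolist(), 'side',plane(D,c2([(200,53),(152,206),(502,97)]),.012).round(4).tolist())
print('batten inner S',plane(S,c1([(278,321),(609,323),(616,173),(629,309)]),.030).round(4).tolist())
print('batten inner D',plane(D,c2([(235,65),(495,104),(217,71),(185,186)]),.030).round(4).tolist())
for n,P in(('S',plane(S,c1([(290,210),(450,177),(482,268),(315,307)]),.024)),('D',plane(D,c2([(473,200),(330,209),(323,124),(464,117)]),.024))):
    print('panel',n,P.round(4).tolist(),P.mean(0).round(4)); e=P[1]-P[0];e2=P[2]-P[3];print(np.arctan2(-e[0],e[1]),np.arctan2(-e2[0],e2[1]),np.linalg.norm(e[:2]),np.linalg.norm((P[2]-P[1])[:2]))
print('knob top',plane(S,c1([(591,97)]),.06),plane(D,c2([(183,222)]),.06))
print('bolt',plane(S,c1([(573,187)]),.033),plane(D,c2([(224,170)]),.033))
print('bottle',plane(S,c1([(68,215)]),.126),plane(D,c2([(673,75)]),.126))
print('spool',plane(S,c1([(122,137)]),.048),plane(D,c2([(630,245)]),.048))
print('foil',plane(D,c2([(245,342)]),.008))
for z in(.16,.18,.2): print('cooler',z,plane(S,np.array([(217,158),(312,163),(319,98)]),z).round(3).tolist(),plane(D,c2([(395,212),(712,292),(300,518)]),z).round(3).tolist())
E
python3 m.py
```

```text
board [[0.5224, -0.0117, 0.012], [0.511, 0.278, 0.012]] side [[0.673, 0.281, 0.012], [0.5043, 0.2744, 0.012], [0.687, -0.0048, 0.012]]
batten inner S [[0.6767, 0.0052, 0.03], [0.6664, 0.2452, 0.03], [0.5304, 0.2541, 0.03], [0.6538, 0.2601, 0.03]]
batten inner D [[0.6546, 0.24, 0.03], [0.6653, -0.0004, 0.03], [0.6444, 0.2541, 0.03], [0.5204, 0.2469, 0.03]]
panel S [[0.5738, 0.0036, 0.024], [0.5362, 0.1252, 0.024], [0.6193, 0.1521, 0.024], [0.6597, 0.0304, 0.024]] [0.5972 0.0778 0.024 ]
0.30008292408215076 0.320319278179163 0.12730991139916456 0.08735832879053901
panel D [[0.5658, 0.0011, 0.024], [0.5294, 0.1201, 0.024], [0.6135, 0.1469, 0.024], [0.6492, 0.0246, 0.024]] [0.5895 0.0732 0.024 ]
0.29685135498464105 0.2845078083966968 0.1243672240292015 0.08829448194630757
knob top [[0.4796799  0.23302953 0.06      ]] [[0.47066291 0.22958796 0.06      ]]
bolt [[0.54770506 0.22015147 0.033     ]] [[0.5418962  0.21775773 0.033     ]]
bottle [[ 0.65749346 -0.13690561  0.126     ]] [[ 0.65897632 -0.14046246  0.126     ]]
spool [[ 0.52817395 -0.13148862  0.048     ]] [[ 0.53815405 -0.13419807  0.048     ]]
foil [[0.39939151 0.16125111 0.008     ]]
cooler 0.16 [[0.448, -0.169, 0.16], [0.455, 0.063, 0.16], [0.211, 0.067, 0.16]] [[0.463, 0.051, 0.16], [0.449, -0.182, 0.16], [0.227, 0.063, 0.16]]
cooler 0.18 [[0.467, -0.162, 0.18], [0.474, 0.065, 0.18], [0.235, 0.068, 0.18]] [[0.452, 0.049, 0.18], [0.438, -0.178, 0.18], [0.222, 0.061, 0.18]]
cooler 0.2 [[0.486, -0.155, 0.2], [0.493, 0.067, 0.2], [0.26, 0.07, 0.2]] [[0.441, 0.047, 0.2], [0.427, -0.174, 0.2], [0.217, 0.059, 0.2]]
```

Request:
drive_tool --pt "0 0 -40" --pt "0 0 -40" --pt "0 0 -20" --pt "0 0 0" --pt "0 0 0" --roll '[0,0,0,0,0]' --fingers 1

```text
time_s: 0.6
ee_pos: [0.1531, -0.657, 0.3218]
tool_rot: [0.993, 0.114, -0.0, -0.0]
wrist_force: [0.0, -0.3, -0.4]
gripper_width: 0.0548
gripper_force: 0.0
```

Request:
drive_tool --pt "40 -17 0" --pt "40 -17 0" --pt "40 -17 0" --pt "40 -17 0" --pt "40 -17 0" --roll '[0,0,0,0,0]' --fingers 0

```text
time_s: 1.1
ee_pos: [0.3292, -0.5272, 0.3201]
tool_rot: [0.993, 0.114, -0.001, -0.002]
wrist_force: [0.5, -0.8, 0.9]
gripper_width: 0.0839
gripper_force: 0.0
```

Request:
drive_tool --pt "40 -17 0" --pt "40 -17 0" --pt "40 -17 0" --pt "40 -17 0" --pt "40 -17 0" --roll '[0,0,0,0,0]'

```text
time_s: 1.6
ee_pos: [0.5045, -0.3994, 0.3201]
tool_rot: [0.993, 0.114, -0.002, -0.001]
wrist_force: [0.4, -0.5, 0.3]
gripper_width: 0.0869
gripper_force: 0.0
```

Request:
drive_tool --pt "15 -43 0" --pt "15 -43 0" --pt "15 -43 0" --pt "15 -43 0" --pt "15 -43 0" --roll '[0,0,0,0,0]'

```text
time_s: 2.1
ee_pos: [0.5273, -0.1726, 0.3203]
tool_rot: [0.993, 0.114, -0.002, -0.001]
wrist_force: [1.1, 0.5, -0.3]
gripper_width: 0.0871
gripper_force: 0.0
```

Request:
drive_tool --pt "15 -43 0" --pt "15 -43 0" --pt "15 -43 0" --pt "15 -43 0" --pt "0 0 0" --roll '[0,0,0,0,0]'

```text
time_s: 2.6
ee_pos: [0.5466, 0.0149, 0.3208]
tool_rot: [0.993, 0.121, -0.001, -0.002]
wrist_force: [-0.4, -0.1, 0.1]
gripper_width: 0.0869
gripper_force: 0.0
```

```bash
cat >> h.py <<'E'
from scipy.spatial.transform import Rotation as Ro
def wrist(name=None):
    s=sensors.get_state(); f=grab_frame('wrist')
    T=np.eye(4);T[:3,:3]=Ro.from_quat(s['tool_rot']).as_matrix();T[:3,3]=s['ee_pos']
    f['view']=np.linalg.inv(T@np.array(f['mount'])); 
    if name: cv2.imwrite(f'pics/{name}.png',f['img'][:,:,::-1])
    return f
E
python3 - <<'E'
from h import *
import pickle
f=wrist('w1'); pickle.dump(f,open('w1.pkl','wb')); print(f['mount'])
E
```

```text
[[ 4.66148211e-04 -9.69039009e-01 -2.46907234e-01  6.73619550e-02]
 [ 9.99998157e-01  9.11568435e-04 -1.68969542e-03 -1.01944256e-03]
 [ 1.86245361e-03 -2.46905991e-01  9.69037648e-01 -1.61166386e-01]
 [ 0.00000000e+00  0.00000000e+00  0.00000000e+00  1.00000000e+00]]
```

View pics/w1.png

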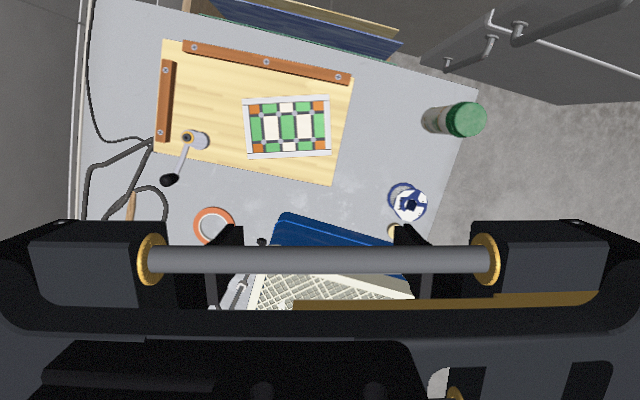

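Wrist view: panel corners at (243,100), (328,94), (331,154), (247,159). The batten inner edges run (183,51)–(350,84) and (173,61)–(168,142), the bolt is at (186,137) and the knob top at (169,180).

Run:
```python
from h import *
import pickle
f=pickle.load(open('w1.pkl','rb'))
b=plane(f,[(183,51.5),(350,85),(173,61),(168,142)],.03);print(b.round(4).tolist())
d=b[0]-b[1];yaw=np.arctan2(-d[0],d[1]);e=b[2]-b[3];print('yaw',yaw,np.arctan2(e[1],-(-e[0])))
c=plane(f,[(163,39),(354.5,75),(330,186),(153,151)],.012);print('board',c.round(4).tolist(),c.mean(0))
P=plane(f,[(243,100.5),(328,94),(331.5,153.5),(247,159)],.024);print('panel',P.round(4).tolist(),P.mean(0).round(4))
for i,j in((1,0),(2,3)): e=P[j]-P[i];print(np.arctan2(-e[0],e[1]),np.linalg.norm(e))
print(np.linalg.norm(P[0]-P[3]))
print('bolt',plane(f,[(186,137)],.033),'knob',plane(f,[(169,180)],.06),'spool',plane(f,[(409,205)],.048),'bottle',plane(f,[(466,119)],.126),'foil',plane(f,[(213,226)],.008))
```

```text
[[0.6614, 0.2442, 0.03], [0.6724, 0.0023, 0.03], [0.6456, 0.2565, 0.03], [0.5294, 0.2484, 0.03]]
yaw 0.04569855389107779 0.07030137832258655
board [[0.674, 0.2848, 0.012], [0.6901, -0.0016, 0.012], [0.5187, -0.0081, 0.012], [0.5063, 0.2792, 0.012]] [0.59726167 0.13855785 0.012     ]
panel [[0.615, 0.1492, 0.024], [0.6534, 0.0298, 0.024], [0.5707, 0.0032, 0.024], [0.5315, 0.1273, 0.024]] [0.5926 0.0774 0.024 ]
0.3110579388190567 0.12539233804125696
0.3061869001956769 0.1300568662904614
0.08635882447973356
bolt [[0.54371405 0.22095423 0.033     ]] knob [[0.48057463 0.2257777  0.06      ]] spool [[ 0.52632826 -0.12835188  0.048     ]] bottle [[ 0.65708895 -0.13257259  0.126     ]] foil [[0.40330742 0.16635091 0.008     ]]
```

Request:
drive_tool --pt "-2 -23 20" --pt "-2 -23 40" --pt "0 0 45" --pt "0 0 45" --pt "0 0 0" --roll '[-4,0,0,0,0]'

```text
time_s: 3.15
ee_pos: [0.5265, 0.047, 0.1658]
tool_rot: [0.989, 0.148, -0.008, 0.0]
wrist_force: [-0.3, -0.3, 0.8]
gripper_width: 0.0873
gripper_force: 0.0
```

Request:
drive_tool --pt "0 0 40" --pt "0 0 30" --pt "0 0 0" --pt "0 0 0" --pt "0 0 0" --roll '[0,0,0,0,0]'

```text
time_s: 3.65
ee_pos: [0.5339, 0.0497, 0.1049]
tool_rot: [0.989, 0.148, 0.002, 0.0]
wrist_force: [-0.4, -0.5, 0.9]
gripper_width: 0.0869
gripper_force: 0.0
```

Request:
drive_tool --pt "0 -8 20" --pt "0 0 20" --pt "0 0 15" --pt "0 0 5" --pt "0 0 0" --roll '[0,0,0,0,0]'

```text
time_s: 4.15
ee_pos: [0.5304, 0.0574, 0.0434]
tool_rot: [0.989, 0.149, 0.001, 0.0]
wrist_force: [-0.7, 0.3, 0.7]
gripper_width: 0.087
gripper_force: 0.0
```

Request:
drive_tool --pt "0 0 10" --pt "0 0 8" --pt "0 0 6" --pt "0 0 2" --pt "0 0 0" --roll '[0,0,0,0,0]'

```text
time_s: 4.65
ee_pos: [0.5294, 0.0574, 0.0161]
tool_rot: [0.989, 0.149, -0.0, 0.0]
wrist_force: [0.4, -0.2, -0.3]
gripper_width: 0.0873
gripper_force: 0.0
```

Run:
```python
from h import *
s=sensors.get_state();print(s['ee_pos'],s['wrist_force'])
f=wrist('w2')
```

```text
[0.52941317 0.05738038 0.01613408] [ 0.35490863 -0.15136609 -0.33840259]
```

View pics/w2.png

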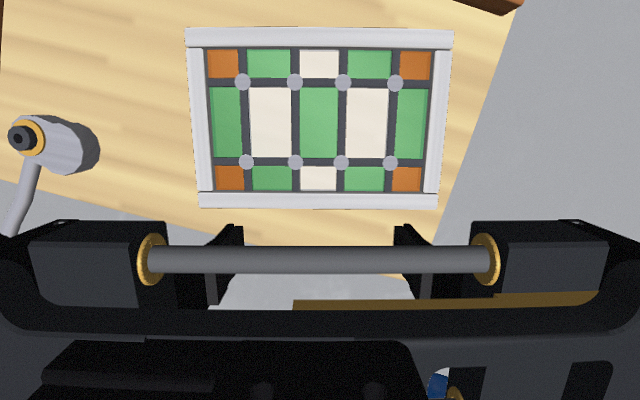

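Fingertips are behind the near edge (row 205), parallel to it and centred, with about a 10 mm gap. Pushing now.

Request:
drive_tool --pt "4 1 0" --pt "4 1 0" --pt "4 1 0" --pt "4 1 0" --pt "4 1 0" --roll '[0,0,0,0,0]'

```text
time_s: 5.2
ee_pos: [0.5492, 0.0584, 0.0164]
tool_rot: [0.989, 0.149, -0.001, 0.0]
wrist_force: [-3.5, -0.1, 2.9]
gripper_width: 0.0873
gripper_force: 2.0
```

Request:
drive_tool --pt "3 0.7 0" --pt "3 0.5 0" --pt "3 0.4 0" --pt "3 0.2 0" --pt "3 0 0" --roll '[3,3,3,3,2.5]'

```text
time_s: 5.7
ee_pos: [0.5655, 0.0607, 0.0163]
tool_rot: [1.0, 0.022, -0.0, -0.001]
wrist_force: [-2.6, 0.8, -0.9]
gripper_width: 0.0872
gripper_force: 1.1
```

Request:
drive_tool --pt "2 0 0" --pt "2 0 0" --pt "2 0 0" --pt "1 0 0" --pt "0 0 0" --roll '[0,0,0,0,0]'

```text
time_s: 6.2
ee_pos: [0.5689, 0.0606, 0.0163]
tool_rot: [1.0, 0.024, -0.004, 0.0]
wrist_force: [-10.8, 1.4, 7.8]
gripper_width: 0.0871
gripper_force: 4.9
```

Run:
```python
from h import *
s=sensors.get_state();print(s['ee_pos'],s['wrist_force'])
f=wrist('w3')
```

```text
[0.56887909 0.06055831 0.01631767] [-10.79743458   1.44397758   7.78962773]
```

View pics/w3.png

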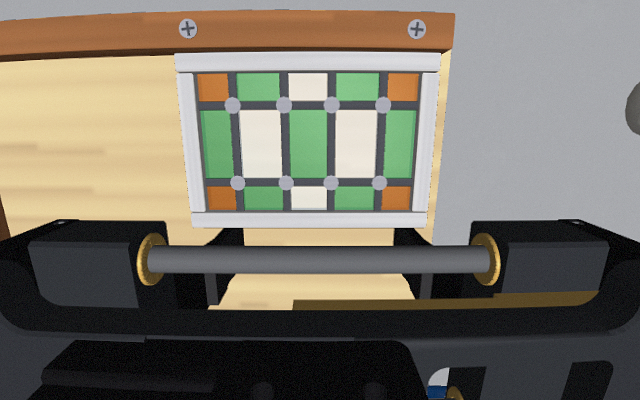

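The panel is flush against the back batten (row 55) and square. Its centre is about 6 mm left of the tool. Next I back off, lift and go round to its right edge.

Request:
drive_tool --pt "-10 0 0" --pt "-8 0 0" --pt "0 0 -30" --pt "0 0 -45" --pt "0 0 -45" --roll '[0,0,0,0,0]'

```text
time_s: 6.75
ee_pos: [0.5543, 0.0585, 0.1377]
tool_rot: [1.0, 0.023, 0.0, 0.0]
wrist_force: [1.1, 0.3, -0.1]
gripper_width: 0.0871
gripper_force: 0.0
```

```bash
python3 -c "
from h import *
s=sensors.get_state();print(s['ee_pos'],s['joint_positions'])"
```

```text
[0.55434247 0.05848195 0.13766905] [ 0.10702492  0.39622611 -0.36564269  1.88863357  0.17924267  0.88819733
 -1.87186534]
```

Request:
drive_tool --pt "22 26 0" --pt "22 26 0" --pt "21 26 0" --pt "0 0 0" --pt "0 0 0" --roll '[0,0,0,-8,-8]' --fingers 0.43

```text
time_s: 7.25
ee_pos: [0.6239, -0.018, 0.1365]
tool_rot: [0.987, 0.163, 0.001, 0.001]
wrist_force: [0.4, 0.1, 0.9]
gripper_width: 0.0554
gripper_force: 0.0
```

Request:
drive_tool --pt "0 0 0" --pt "0 0 0" --pt "0 0 0" --pt "0 0 0" --pt "0 0 0" --roll '[-8,-8,-8,-8,-8]'

```text
time_s: 7.75
ee_pos: [0.6233, -0.0167, 0.1367]
tool_rot: [0.871, 0.492, 0.001, 0.001]
wrist_force: [-0.3, -0.6, 0.3]
gripper_width: 0.0495
gripper_force: 0.0
```

Request:
drive_tool --pt "0 0 0" --pt "0 0 0" --pt "0 0 0" --pt "0 0 0" --pt "0 0 0" --roll '[-8,-8,-8,-8,-2]'

```text
time_s: 8.25
ee_pos: [0.6233, -0.0168, 0.1365]
tool_rot: [0.69, 0.724, 0.0, 0.001]
wrist_force: [0.7, -0.6, -1.1]
gripper_width: 0.0498
gripper_force: 0.0
```

Request:
drive_tool --pt "0 0 40" --pt "0 0 30" --pt "0 0 15" --pt "0 0 5" --pt "0 0 0" --roll '[0,0,0,0,0]'

```text
time_s: 8.75
ee_pos: [0.6233, -0.0159, 0.0467]
tool_rot: [0.691, 0.723, 0.0, 0.0]
wrist_force: [0.1, 0.2, 0.3]
gripper_width: 0.0494
gripper_force: 0.0
```

Run:
```python
from h import *
s=sensors.get_state();print(s['ee_pos'],s['wrist_force'])
f=wrist('w4'); import pickle; pickle.dump(f,open('w4.pkl','wb'))
```

```text
[ 0.62327236 -0.01585212  0.04672916] [0.14696835 0.19877875 0.2995188 ]
```

View pics/w4.png

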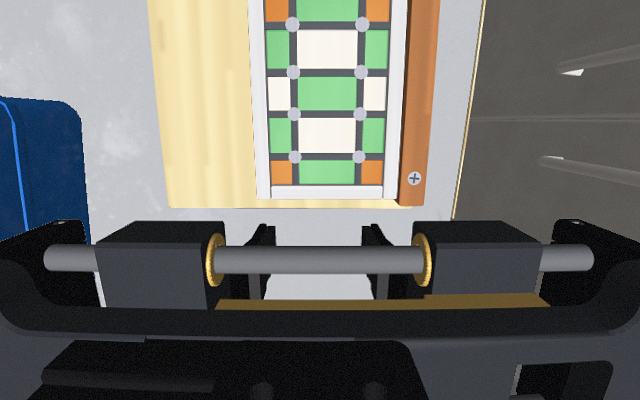

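Run:
```python
from h import *
import pickle
f=pickle.load(open('w4.pkl','rb'))
print(plane(f,[(257,199),(395,199)],.024), proj(f,[[.62,-.0159,.0467]]))
```

```text
[[0.58346553 0.00354404 0.024     ]
 [0.67124718 0.00757901 0.024     ]] [[312.42864709 243.97269717]]
```

Request:
drive_tool --pt "0 0 15" --pt "0 0 11" --pt "0 0 4" --pt "5 0 0" --pt "5 0 0" --roll '[0,0,0,0,0]'

```text
time_s: 9.3
ee_pos: [0.6224, -0.0057, 0.0165]
tool_rot: [0.691, 0.723, -0.0, 0.0]
wrist_force: [0.8, -0.9, -1.5]
gripper_width: 0.0492
gripper_force: 0.7
```

Request:
drive_tool --pt "5 0 0" --pt "6 0 0" --pt "7 0 0" --pt "7 0 0" --pt "7 0 0" --roll '[0,0,0,0,0]'

```text
time_s: 9.8
ee_pos: [0.621, 0.0268, 0.0167]
tool_rot: [0.691, 0.723, 0.0, 0.0]
wrist_force: [-0.4, -2.5, -0.2]
gripper_width: 0.0497
gripper_force: 0.9
```

Request:
drive_tool --pt "7 0 0" --pt "7 0 0" --pt "7 0 0" --pt "7 0 0" --pt "7 0 0" --roll '[0,0,0,0,0]'

```text
time_s: 10.3
ee_pos: [0.6195, 0.0614, 0.0167]
tool_rot: [0.691, 0.723, -0.0, 0.0]
wrist_force: [0.4, -2.5, 0.2]
gripper_width: 0.0498
gripper_force: 1.3
```

Request:
drive_tool --pt "7 0 0" --pt "7 0 0" --pt "6 0 0" --pt "5 0 0" --pt "4 0 0" --roll '[0,0,0,0,0]'

```text
time_s: 10.8
ee_pos: [0.6181, 0.0904, 0.0167]
tool_rot: [0.691, 0.723, -0.0, 0.0]
wrist_force: [0.5, -3.1, 0.7]
gripper_width: 0.05
gripper_force: 1.8
```

Request:
drive_tool --pt "4 0 0" --pt "4 0 0" --pt "4 0 0" --pt "4 0 0" --pt "3 0 0" --roll '[0,0,0,0,0]'

```text
time_s: 11.3
ee_pos: [0.6172, 0.1095, 0.0166]
tool_rot: [0.691, 0.723, 0.0, 0.0]
wrist_force: [0.2, -3.6, 3.8]
gripper_width: 0.0497
gripper_force: 2.0
```

Request:
drive_tool --pt "2 0 0" --pt "2 0 0" --pt "2 0 0" --pt "2 0 0" --pt "2 0 0" --roll '[0,0,0,0,0]'

```text
time_s: 11.8
ee_pos: [0.617, 0.1158, 0.0166]
tool_rot: [0.691, 0.723, -0.002, 0.002]
wrist_force: [-0.7, -10.9, 7.4]
gripper_width: 0.0495
gripper_force: 5.8
```

Run:
```python
from h import *
f=wrist('w5')
```

```text
(no output)
```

View pics/w5.png

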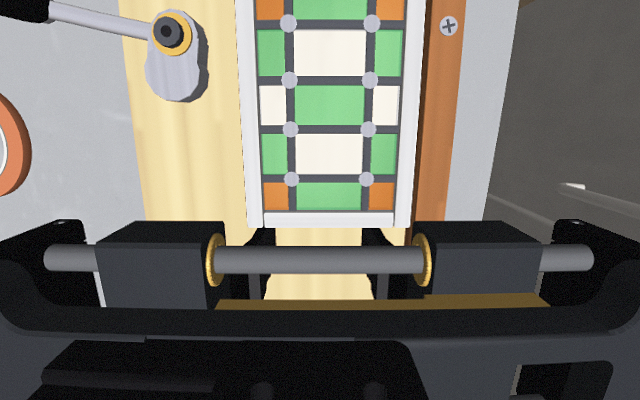

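The panel sits against the back batten (cols 413–418) and the lever is still open, with its bolt at (169,31). Now the left side of the knob.

Request:
drive_tool --pt "-8 0 0" --pt "-6 0 0" --pt "0 0 -30" --pt "0 0 -40" --pt "0 0 -40" --roll '[0,0,0,0,0]'

```text
time_s: 12.35
ee_pos: [0.6165, 0.1064, 0.127]
tool_rot: [0.69, 0.723, 0.0, -0.001]
wrist_force: [1.1, 0.0, -0.4]
gripper_width: 0.0495
gripper_force: 0.0
```

Request:
drive_tool --pt "32 -26 0" --pt "32 -26 0" --pt "32 -26 0" --pt "32 -26 0" --pt "32 -26 0" --roll '[0,0,0,0,0]' --fingers 1

```text
time_s: 12.85
ee_pos: [0.4782, 0.2612, 0.1265]
tool_rot: [0.69, 0.723, 0.001, -0.001]
wrist_force: [0.9, 0.8, 0.1]
gripper_width: 0.0173
gripper_force: 0.0
```

Request:
drive_tool --pt "0 0 0" --pt "0 0 0" --pt "0 0 0" --pt "0 0 0" --pt "0 0 0" --roll '[5,5.5,0,0,0]'

```text
time_s: 13.35
ee_pos: [0.4801, 0.2591, 0.1264]
tool_rot: [0.754, 0.657, 0.0, -0.0]
wrist_force: [-0.3, -0.2, 0.5]
gripper_width: 0.0009
gripper_force: 0.0
```

Run:
```python
from h import *
import pickle
s=sensors.get_state();print(s['ee_pos'],s['tool_rot'],s['gripper_width'],s['joint_positions'])
f=grab_frame('side');pickle.dump(f,open('s2.pkl','wb'))
g=wrist();pickle.dump(g,open('w6.pkl','wb'))
a=cv2.resize(f['img'][110:260,190:430],None,fx=1.6,fy=1.6);b=cv2.resize(g['img'],(640,400))[:300]
a=cv2.copyMakeBorder(a,0,0,0,640-a.shape[1],cv2.BORDER_CONSTANT)
cv2.imwrite('pics/w6.png',np.vstack([b,a])[:,:,::-1])
```

```text
[0.48008768 0.25910992 0.12635091] [ 7.53687087e-01  6.57233335e-01  1.95600409e-05 -3.43254536e-04] 0.0009084555527563742 [-0.02569603  0.46058255 -0.70415359  1.91099534  0.3739624   0.90411407
 -1.05071413]
```

View pics/w6.png

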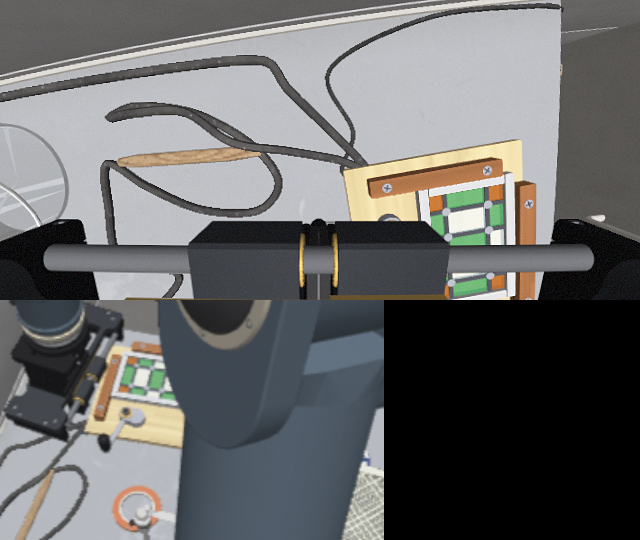

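Wrist and side views: the panel is in the corner. The knob sits at side pixel (255,197), just right of the fingers. Descending beside it.

Request:
drive_tool --pt "3 -4 30" --pt "0 0 30" --pt "0 0 20" --pt "0 0 10" --pt "0 0 0" --roll '[0,0,0,0,0]'

```text
time_s: 13.95
ee_pos: [0.476, 0.262, 0.0354]
tool_rot: [0.754, 0.657, -0.001, -0.0]
wrist_force: [0.3, 0.2, -0.0]
gripper_width: 0.0002
gripper_force: 0.0
```

Request:
drive_tool --pt "-4 0 0" --pt "-3 0 0" --pt "-3 0 0" --pt "-3 0 0" --pt "-2 0 0" --roll '[0,0,0,0,0]'

```text
time_s: 14.45
ee_pos: [0.475, 0.2481, 0.0373]
tool_rot: [0.754, 0.657, 0.001, -0.0]
wrist_force: [-0.1, 3.1, 0.7]
gripper_width: 0.0008
gripper_force: 0.9
```

Request:
drive_tool --pt "-7.2 -1.6 0" --pt "-7.2 -1.6 0" --pt "-7.2 -1.6 0" --pt "-7.2 -1.6 0" --pt "-7.2 -1.6 0" --roll '[-6,-6,-6,-6,-6]'

```text
time_s: 14.95
ee_pos: [0.4698, 0.2121, 0.0371]
tool_rot: [0.556, 0.831, 0.001, 0.0]
wrist_force: [1.0, 2.5, 0.9]
gripper_width: 0.0006
gripper_force: 1.1
```

Request:
drive_tool --pt "-7.2 -1.6 0" --pt "-7.2 -1.6 0" --pt "-7.2 -1.6 0" --pt "-7.2 -1.6 0" --pt "-7.2 -1.6 0" --roll '[-6,-6,-6,-6,-6]'

```text
time_s: 15.45
ee_pos: [0.4826, 0.1778, 0.0369]
tool_rot: [0.322, 0.947, 0.0, 0.0]
wrist_force: [-1.3, 1.5, 1.8]
gripper_width: 0.0003
gripper_force: 1.1
```

Request:
drive_tool --pt "-7.2 -1.6 0" --pt "-7.2 -1.6 0" --pt "-7.2 -1.6 0" --pt "-7.2 -1.6 0" --pt "-7 -1.6 0" --roll '[-6,-6,-6,-6,-6]'

```text
time_s: 15.95
ee_pos: [0.5086, 0.1545, 0.0363]
tool_rot: [0.067, 0.998, -0.001, -0.002]
wrist_force: [-8.3, 1.3, 5.7]
gripper_width: 0.0006
gripper_force: 4.0
```

Request:
drive_tool --pt "-4 -0.8 0" --pt "-3 -0.5 0" --pt "-3 -0.5 0" --pt "-2 0 0" --pt "0 0 0" --roll '[-3,-2,-2,-1,0]'

```text
time_s: 16.45
ee_pos: [0.517, 0.1512, 0.0356]
tool_rot: [-0.002, 1.0, -0.002, -0.005]
wrist_force: [-10.4, -1.2, 6.6]
gripper_width: 0.0001
gripper_force: 5.0
```

Request:
drive_tool --pt "-2 0 0" --pt "-2 0 0" --pt "-2 0 0" --pt "-2 0 0" --pt "0 0 0" --roll '[0,0,0,0,0]'

```text
time_s: 16.95
ee_pos: [0.5249, 0.1504, 0.0352]
tool_rot: [-0.002, 1.0, -0.003, -0.005]
wrist_force: [-9.7, -2.0, 3.3]
gripper_width: 0.0005
gripper_force: 4.6
```

Request:
drive_tool --pt "-2 0 0" --pt "-2 0 0" --pt "-2 0 0" --pt "0 0 0" --pt "0 0 0" --roll '[0,0,0,0,0]'

```text
time_s: 17.45
ee_pos: [0.5255, 0.1503, 0.0348]
tool_rot: [-0.002, 1.0, -0.005, -0.01]
wrist_force: [-21.7, -3.8, 12.9]
gripper_width: 0.0009
gripper_force: 10.2
```

Request:
drive_tool --pt "5 0 0" --pt "5 0 0" --pt "3 0 0" --pt "0 0 -30" --pt "0 0 -40" --roll '[0,0,0,0,0]'

```text
time_s: 17.95
ee_pos: [0.5233, 0.1511, 0.106]
tool_rot: [-0.001, 1.0, -0.001, -0.002]
wrist_force: [1.4, 0.1, 0.3]
gripper_width: 0.0006
gripper_force: 0.0
```

Request:
drive_tool --pt "0 0 -40" --pt "0 0 -40" --pt "0 0 -40" --pt "0 0 -40" --pt "0 0 0" --roll '[0,0,0,0,0]'

```text
time_s: 18.45
ee_pos: [0.5268, 0.1542, 0.2724]
tool_rot: [-0.0, 1.0, 0.002, 0.005]
wrist_force: [-0.2, 0.7, 0.6]
gripper_width: 0.0003
gripper_force: 0.0
```

Run:
```python
from h import *
import pickle
s=sensors.get_state();print(s['ee_pos'],s['wrist_force'])
f=grab_frame('scene');pickle.dump(f,open('sc3.pkl','wb'))
a=cv2.resize(f['img'][170:300,195:445],None,fx=3.2,fy=3.2,interpolation=2)
cv2.imwrite('pics/end.png',a[:,:,::-1])
```

```text
[0.52676252 0.15418628 0.27235093] [-0.18314627  0.71915772  0.59213174]
```

View pics/end.png

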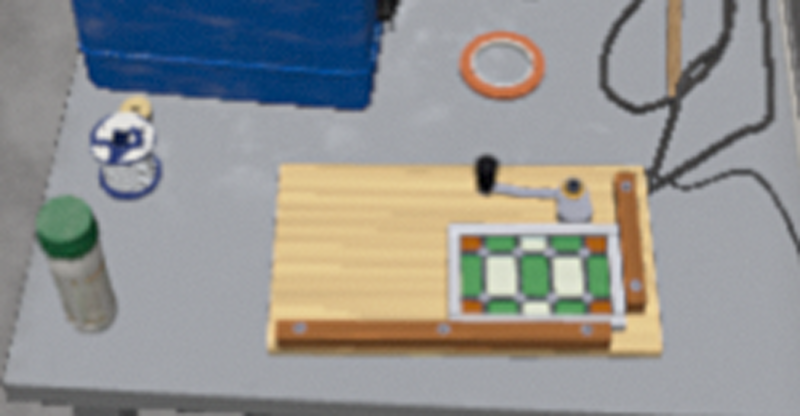

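The panel is square in the corner: its left edge is at the short batten near (620,270) and its far edge at the long batten, row 320. The lever is clamped with its knob to the right at (487,172), and the bystanders haven't moved.

```bash
python3 -c "
from cell import workorder
print(workorder.hand_in())"
```

```text
the job is handed in; nothing more can be done
None
```

I handed the job in at about 18.5 s: the panel is square in the corner against both battens, the cam lever is at its stop, and the tools and supplies are where they were. The hand-in gave no verdict; this comes from push forces, arm position and the last camera picture, so the nose force on the panel was not measured directly.

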